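Return the wood-dye jars to the swatch rack

TASK

Clearing up after staining: put the four jars of wood dye (red, yellow, blue, green) from the carry tray back into the dye rack, so that the row follows the colours of the rack's swatches, each jar standing upright, down in the pocket whose block carries the stained swatch of its own colour. Set them down without dropping or tipping any, and leave the black jar, which is already in its place, and the freshly stained pine box where they are.

Things in the scene. Friction and masses are not known exactly. Their poses are not given: they have to be found in the camera images.
- red_jar_center (a point): red dye jar: closed, round, 44 mm across up to 60 mm, red with white label and red cap (42 mm across); 80 mm tall, 0.15 kg. Point: its centre, 40 mm above its foot; z up. Starts in one of four pockets (63 mm across, 16 mm deep, 84 mm apart in a row) of the carry tray, a board 24 mm high; foot 8 mm above the bench. Tray's dowel handles: 52 mm high, 79 mm beyond the end pockets' centres.
- yellow_jar_center (a point): yellow dye jar: closed, round, 44 mm across up to 60 mm, yellow with white label and yellow cap (42 mm across); 80 mm tall, 0.15 kg. Point: its centre, 40 mm above its foot; z up. Starts in one of four pockets (63 mm across, 16 mm deep, 84 mm apart in a row) of the carry tray, a board 24 mm high; foot 8 mm above the bench. Tray's dowel handles: 52 mm high, 79 mm beyond the end pockets' centres.
- blue_jar_center (a point): blue dye jar: closed, round, 44 mm across up to 60 mm, blue with white label and blue cap (42 mm across); 80 mm tall, 0.15 kg. Point: its centre, 40 mm above its foot; z up. Starts in one of four pockets (63 mm across, 16 mm deep, 84 mm apart in a row) of the carry tray, a board 24 mm high; foot 8 mm above the bench. Tray's dowel handles: 52 mm high, 79 mm beyond the end pockets' centres.
- green_jar_center (a point): green dye jar: closed, round, 44 mm across up to 60 mm, green with white label and green cap (42 mm across); 80 mm tall, 0.15 kg. Point: its centre, 40 mm above its foot; z up. Starts in one of four pockets (63 mm across, 16 mm deep, 84 mm apart in a row) of the carry tray, a board 24 mm high; foot 8 mm above the bench. Tray's dowel handles: 52 mm high, 79 mm beyond the end pockets' centres.
- red_pocket (a point): rack pocket with the red swatch: 63 mm across, 16 mm deep, bored in a beech block. Point: centre of its floor, 18 mm above the bench; block top 34 mm. z up; x points to its red swatch, a flat chip 28 by 62 mm on the same block, 55 mm from the pocket's centre; y along the rack. The rack is a row of five such blocks, 84 mm apart, colours in any order; the black one is filled.
- yellow_pocket (a point): rack pocket with the yellow swatch: 63 mm across, 16 mm deep, bored in a beech block. Point: centre of its floor, 18 mm above the bench; block top 34 mm. z up; x points to its yellow swatch, a flat chip 28 by 62 mm on the same block, 55 mm from the pocket's centre; y along the rack. The rack is a row of five such blocks, 84 mm apart, colours in any order; the black one is filled.
- blue_pocket (a point): rack pocket with the blue swatch: 63 mm across, 16 mm deep, bored in a beech block. Point: centre of its floor, 18 mm above the bench; block top 34 mm. z up; x points to its blue swatch, a flat chip 28 by 62 mm on the same block, 55 mm from the pocket's centre; y along the rack. The rack is a row of five such blocks, 84 mm apart, colours in any order; the black one is filled.
- green_pocket (a point): rack pocket with the green swatch: 63 mm across, 16 mm deep, bored in a beech block. Point: centre of its floor, 18 mm above the bench; block top 34 mm. z up; x points to its green swatch, a flat chip 28 by 62 mm on the same block, 55 mm from the pocket's centre; y along the rack. The rack is a row of five such blocks, 84 mm apart, colours in any order; the black one is filled.
- black_jar_center (a point): black dye jar, same shape and size as the others, standing already in its own pocket of the rack, on the block with the black swatch; to be left alone. The point is its centre, 40 mm above its foot; z up.
- pine_box_center (a point): small closed pine box drying on the bench near one end of the rows, 75 by 115 by 72 mm high (x, y, z), dark stained on top and upper half, pale below, 0.3 kg; to be left alone. The point is its centre, 36 mm above the bench.
Not all that is in view belongs to the job. Of the things like the part that bears red_jar_center, leave any that is pink; of the rest the smaller one is meant. There is more than one size of the part that bears blue_jar_center; the job needs the larger.

How it is judged:
By the outcome, as a careful person would: the job done as asked, in the order asked, and still so for the second after the job is handed in, with the robot touching nothing.
It also fails if it takes over 96 s, if anything falls off the work surface, if the arm or the gripper's body presses on something with over 40 N, if the wrist force passes 120 N, or if a joint passes its speed limit or range.

ROBOT

A 6-joint arm with a two-finger parallel gripper is mounted at the origin on the work surface. World frame = base frame: x ahead of the robot, y to its left, z up, the work surface at z = 0. Lengths are in m, angles in rad, forces in N, time in s.
With the tool pointing down it reaches from about 0.25 to 0.8 m from the base axis. Payload 8.5 kg.
Tool frame: the origin (TCP) lies on the centre line of the jaws, within the pads' length; the fingertips stand 14 mm ahead of it and the grasp point (between the pads) lies 5 mm behind it (bot.finger_overhang is the distance from the TCP to the fingertips, in m); z points along the fingers, y is the line along which they close (so a half turn about z gives the same grasp; the last joint's range is limited). The gripper opens to 85 mm and grips with 20 to 120 N. Pads are 22 mm wide; open, the fingers measure 114 mm over their backs; the gripper's body (76 mm by 85 mm) begins 54 mm behind the grasp point. The pads swing forward as they close: fully open they stand 13 mm farther back than shut.
Start: joints at [1.117, 0.238, -0.013, 1.319, 0, 1.571], TCP at [0.23, 0.472, 0.245] pointing down, gripper open.
Joint ranges: [-2.66, 2.66], [-1.03, 1.9], [-1.14, 1.46], [-1.82, 2.27], [-1.45, 1.34], [-3.14, 3.14]. Speed limits (rad/s): [2.22, 2.22, 2.79, 3.14, 3.14, 3.14].

INTERFACE

Orientations are given as a unit quaternion [x, y, z, w].
In Python, from workcell import bot gives the robot as it stands.
- The arm moves only by the tool apply_moves, never from a script. Its argument "steps" is text: rows parted by semicolons, each of 7 numbers parted by spaces: the shift along the tool's x, y, z normalised to -1 to 1, where 1 is 0.02 m, then the turn, a rotation vector about the tool's x, y, z normalised to -1 to 1, where 1 is 8 degrees, then the opening, from -1 (shut) to 1 (fully open), so that 0 is half open. A call has 1 to 20 rows; each row shifts and turns the commanded pose from where the row before left it, along the tool's axes as they then stand; what a row does not reach is not made up. A row lasts 1/10 s, in which the tool goes at most 50 mm and 8.59 degrees, less where a joint would pass 70% of its speed; a pose out of reach is approached as far as the arm can. A call with a number of a shift or a turn outside -1 to 1 is refused whole. A call with a gripper value outside its range is refused whole. The fingers move at their own pace and stop on an object; "grip_force" is the grip in N (left out, the last holds). Time passes only in rows, so rows that do not move let the fingers close. It gives the time, the measured TCP pose, the force, the opening and the grip force at its end, in the units of the state.
- bot.state(): the state, without advancing time (a new reading comes with each control period).
- bot.get_image(name): name is "scene" or "top" or "wrist"; returns a dict with "image" (420x560x3 uint8, red, green, blue), "fx", "fy", "cx", "cy" (pixels), "extrinsics" (4x4, takes a point from camera to world coordinates). Camera axes: x right, y down, z forward; pixel columns grow to the right and rows downward; lengths in m; the calibration is good to about 2 mm. A picture is of the moment at which its call begins. There is no depth.
- bot.job_done(): hands the job in; it is judged then, once.
Trained networks look in the newest picture that a camera, given by its name, has taken for a name from the list of things; names that differ only in an ending like _2 or _b are one class to them, and where a whole thing is asked for, a point or a joint stands for the part that bears it (a point fixed in the world has none). Each returns a list of dicts, best first, with "confidence" (0 to 1); they miss things now and then, are a little off and sometimes report something else, mostly with a low value. They report only what shows in the picture. A call takes as long as a camera call. They do not tell look-alikes from the thing itself.
- bot.recognise(camera, target): "position" ([x, y, z] in m, in world coordinates, good to about 4 mm: the middle of the surface that is visible of it).
- bot.tip_of(camera, target): "position" ([x, y, z] in m, in world coordinates, good to about 4 mm: a listed point, or the origin of a listed thing).
The state is a dict: "time": time; "joints": joint angles; "dq": joint speeds; "joint_torque": joint torques, N m; "ee_pos": TCP position; "tool_rot": TCP orientation; "force": force on the tool from outside, world axes, zero at the start; "moment": the same for the moment, N m; "width": finger opening in m; "grasp_force": force on a finger pad.
Only numpy, scipy, OpenCV 4.12 (cv2) and the standard library are available. Lean on these libraries where they do the work, as an engineer would, in place of code of your own. Each camera call takes 0.05 s, during which the arm holds its last target. There are 200 camera calls.

## Working session

There is one attempt and no reset: what is moved stays moved. The work goes in short steps, Python scripts to look and compute and a tool call to move; the robot and the scene stay as the last step left them, time stands still between calls to the robot, and variables do not carry over. Pictures are saved under pics/ and viewed, at most 14 in all, crops included, and the job is handed in when it is done.

Besides the shell and the picture viewer there is one more tool, called after ">>>" by a JSON object that holds its "name" and its "arguments". apply_moves: Moves the arm, as the interface text tells. Its arguments: {"type":"object","properties":{"steps":{"type":"string"},"grip_force":{"type":"number"}},"required":["steps"]}

```bash
mkdir -p pics; python3 - <<'E'
from workcell import bot
import cv2
for n in ["top","scene"]:
    d=bot.get_image(n); cv2.imwrite(f"pics/{n}0.png",d["image"][:,:,::-1])
    print(n,d["fx"],d["extrinsics"])
for t in ["red_jar_center","yellow_jar_center","blue_jar_center","green_jar_center","black_jar_center","red_pocket","yellow_pocket","blue_pocket","green_pocket","pine_box_center"]:
    print(t,[(([round(float(v),3) for v in r["position"]]),round(r["confidence"],2)) for r in bot.tip_of("top",t)])
s=bot.state();print(s["ee_pos"],s["tool_rot"],s["time"],s["width"])
E
```

```text
top 413.69567366583135 [[-0.01084745 -0.99792442  0.0634759   0.42616641]
 [-0.99982622  0.0117868   0.01444274 -0.06228372]
 [-0.01516094 -0.0633082  -0.99787886  1.39645379]
 [ 0.          0.          0.          1.        ]]
scene 470.02410280104107 [[-0.86624743  0.32385722 -0.38043645  0.95913743]
 [ 0.49960072  0.55569111 -0.66453481  0.71059616]
 [-0.00380924 -0.7657179  -0.64316529  0.83232727]
 [ 0.          0.          0.          1.        ]]
red_jar_center [([0.608, 0.29, 0.052], 0.93), ([0.486, 0.167, 0.046], 0.56), ([0.375, 0.391, 0.041], 0.55)]
yellow_jar_center [([0.482, 0.089, 0.047], 0.55)]
blue_jar_center [([0.487, 0.256, 0.047], 0.69), ([0.368, 0.247, 0.031], 0.4)]
green_jar_center [([0.47, 0.008, 0.047], 0.53)]
black_jar_center [([0.622, -0.005, 0.06], 0.47)]
red_pocket [([0.601, -0.167, 0.017], 0.7)]
yellow_pocket [([0.631, 0.077, 0.017], 0.92)]
blue_pocket [([0.611, -0.088, 0.019], 0.73)]
green_pocket [([0.643, 0.164, 0.013], 0.82), ([0.469, 0.007, 0.049], 0.24)]
pine_box_center [([0.51, -0.476, 0.037], 0.9)]
[0.2301417  0.47181597 0.24529349] [ 2.24976820e-01  9.74364115e-01 -3.52187401e-05 -5.11159388e-06] 0.6 0.08542529148721545
```

View pics/top0.png

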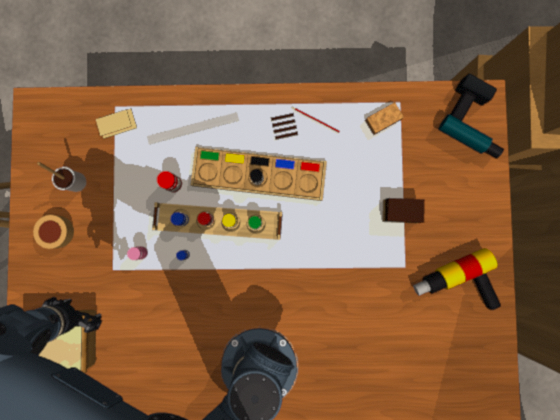

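View pics/scene0.png

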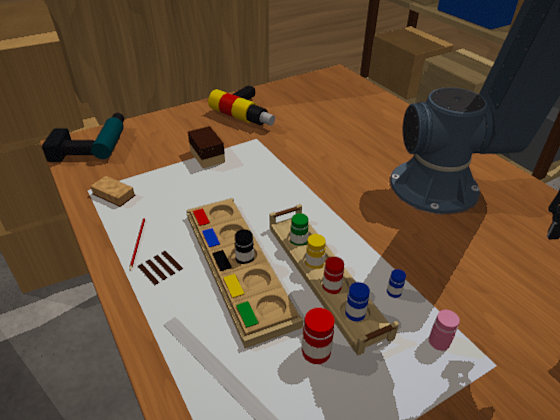

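The top view shows these candidates:
- **Red:** the big jar at (169,181), the tray jar at (204,218) and the pink one at (137,253). I choose the tray jar, which is smaller and not pink.
- **Blue:** the tray jar at (179,218) and the small one at (182,255). I choose the tray jar, which is larger.
- **Yellow and green:** (229,221) and (255,222), with no lookalikes.

The rack order from left to right is green, yellow, black, blue, red.

```bash
cat > h.py <<'E'
import numpy as np, cv2
from workcell import bot
from scipy.spatial.transform import Rotation as R
def toworld(d,u,v,z):
    E=np.array(d["extrinsics"]); r=E[:3,:3]@np.array([(u-d["cx"])/d["fx"],(v-d["cy"])/d["fy"],1]); c=E[:3,3]
    return (c+r*(z-c[2])/r[2])[:2]
def topix(d,p):
    E=np.array(d["extrinsics"]); q=E[:3,:3].T@(np.array(p)-E[:3,3]); return q[0]/q[2]*d["fx"]+d["cx"], q[1]/q[2]*d["fy"]+d["cy"]
def fitrow(P,k):  # P points, k index along row; rigid line, 84 mm pitch
    P=np.array(P); k=np.array(k,float); kc=k-k.mean(); d=(kc[:,None]*(P-P.mean(0))).sum(0); d/=np.linalg.norm(d)
    o=P.mean(0)-d*.084*k.mean(); return o,d
def go(x,y,z,yaw=None):
    "remaining shift in tool units (20 mm) and turn (8 deg) about tool z so tool y has world angle yaw(deg)"
    s=bot.state(); r=R.from_quat(s["tool_rot"]); m=r.as_matrix()
    cur=np.degrees(np.arctan2(m[1,1],m[0,1])); dy=0 if yaw is None else yaw-cur
    rr=r.as_matrix() if yaw is None else (R.from_euler('z',dy,degrees=True)*r).as_matrix()
    D=np.array([x,y,z])-s["ee_pos"]
    print("pos",np.round(s["ee_pos"],4),"yaw",round(cur,2),"shift now-axes",np.round(m.T@D/.02,2),"after-turn axes",np.round(rr.T@D/.02,2),"turn z units",round(-dy/8,2),"t",round(s["time"],1),"w",round(s["width"],4))
E
python3 - <<'E'
from h import *
d=bot.get_image("top"); hsv=cv2.cvtColor(d["image"],cv2.COLOR_RGB2HSV).astype(int)
def cap(u,v,h,z):
    m=np.zeros(hsv.shape[:2],np.uint8); dh=abs((hsv[...,0]-h+90)%180-90)
    m[(dh<12)&(hsv[...,1]>150)&(hsv[...,2]>50)]=1
    n,l,s,c=cv2.connectedComponentsWithStats(m); 
    b=[i for i in range(1,n) if np.hypot(*(c[i]-[u,v]))<12 and s[i,4]>30]
    for i in b: print(h,s[i],c[i].round(1),toworld(d,*c[i],z).round(4))
for a in [(179,218,118,.088),(204,218,0,.088),(229,221,28,.088),(255,222,65,.088),(169,181,0,.1),(182,255,118,.05)]: cap(*a)
print("swatches")
for a in [(209,156,65,.035),(234,159,28,.035),(285,164,115,.035),(310,167,0,.035)]: cap(*a)
rec={}
names=["green","yellow","black","blue","red"]
J=[];k=[]
for i,n in enumerate(["blue","red","yellow","green"]):
    r=bot.tip_of("top",n+"_jar_center"); r=[q for q in r if .44<q["position"][0]<.52]
    if r: J.append(r[0]["position"][:2]);k.append(i)
o,dd=fitrow(J,k); print("tray",[(o+dd*.084*i).round(4) for i in range(4)],dd)
P=[];k=[]
for i,n in enumerate(names):
    r=bot.tip_of("top",n+("_jar_center" if n=="black" else "_pocket"))
    if r: P.append(r[0]["position"][:2]);k.append(i)
o,dd=fitrow(P,k); print("rack",[(o+dd*.084*i).round(4) for i in range(5)],dd)
im=d["image"][130:270,120:340]; cv2.imwrite("pics/crop.png",cv2.resize(im,None,fx=3.6,fy=3.6,interpolation=cv2.INTER_CUBIC)[:,:,::-1])
E
```

```text
118 [171 213  14  12 134] [177.5 218.5] [0.4871 0.2494]
0 [197 212  15  14 155] [203.6 218.1] [0.4874 0.1661]
28 [222 213  15  14 163] [228.6 219.9] [0.4809 0.0868]
65 [249 216  12  12 116] [254.4 221.7] [0.4744 0.0048]
0 [157 171  21  19 287] [166.5 180. ] [0.6093 0.2816]
118 [177 251  10   9  66] [181.2 254.8] [0.3706 0.2459]
swatches
65 [201 151  17   9 117] [209.1 155.1] [0.6999 0.1567]
28 [223 152  23  13 219] [234.2 158. ] [0.689  0.0732]
115 [276 160  18   8 122] [284.4 163.5] [ 0.6682 -0.0935]
0 [300 162  20  10 171] [309.8 166.4] [ 0.6574 -0.1778]
tray [array([0.4885, 0.2548]), array([0.4829, 0.171 ]), array([0.4772, 0.0872]), array([0.4716, 0.0034])] [-0.06737148 -0.99772796]
rack [array([0.6448, 0.164 ]), array([0.6335, 0.0807]), array([ 0.6222, -0.0025]), array([ 0.6109, -0.0857]), array([ 0.5996, -0.169 ])] [-0.13465907 -0.99089199]
```

View pics/crop.png

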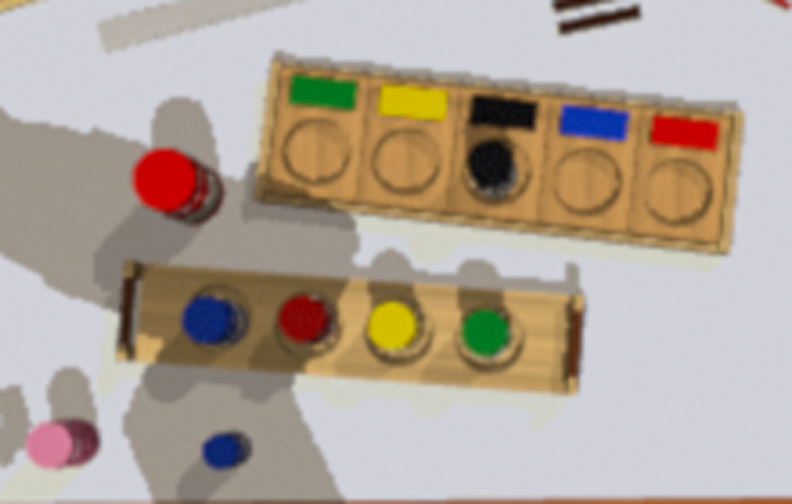

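The crop confirms the choice: the tray row is blue, red, yellow, green, and the swatches run green, yellow, black, blue, red. Next I go above the red tray jar.

```bash
python3 -c "
from h import *
go(.486,.168,.245,-6)"
```

```text
pos [0.2301 0.4718 0.2453] yaw 64.0 shift now-axes [-18.16  -8.05   0.02] after-turn axes [-13.77  14.31   0.02] turn z units 8.75 t 1.1 w 0.0853
```

>>> {"name": "apply_moves", "arguments": {"steps": "0 0 0 0 0 0.875 1;0 0 0 0 0 0.875 1;0 0 0 0 0 0.875 1;0 0 0 0 0 0.875 1;0 0 0 0 0 0.875 1;0 0 0 0 0 0.875 1;0 0 0 0 0 0.875 1;0 0 0 0 0 0.875 1;0 0 0 0 0 0.875 1;0 0 0 0 0 0.875 1", "grip_force": 40}}

```text
time: 2.1
ee_pos: [0.2301, 0.4718, 0.2453]
tool_rot: [0.745, 0.667, -0.0, 0.0]
force: [-0.2, -0.7, 0.3]
width: 0.0852
grasp_force: 0.0
```

>>> {"name": "apply_moves", "arguments": {"steps": "-0.5 0.5 0 0 0 0 1;-0.95 1 0 0 0 0 1;-0.95 1 0 0 0 0 1;-0.95 1 0 0 0 0 1;-0.95 1 0 0 0 0 1;-0.95 1 0 0 0 0 1;-0.95 1 0 0 0 0 1;-0.95 1 0 0 0 0 1;-0.95 1 0 0 0 0 1;-0.95 1 0 0 0 0 1;-0.95 1 0 0 0 0 1;-0.95 1 0 0 0 0 1;-0.95 1 0 0 0 0 1;-0.95 1 0 0 0 0 1;-0.95 0.8 0 0 0 0 1;0 0 0 0 0 0 1;0 0 0 0 0 0 1"}}

```text
time: 3.8
ee_pos: [0.4856, 0.1667, 0.2452]
tool_rot: [0.743, 0.669, -0.0, -0.0]
force: [0.4, -0.6, -0.2]
width: 0.0851
grasp_force: 0.0
```

```bash
cat >> h.py <<'E'
def capw(col,near,z,cam="wrist"):
    "cap-top centroid by colour in the wrist view, as world xy at height z"
    d=bot.get_image(cam); hsv=cv2.cvtColor(d["image"],cv2.COLOR_RGB2HSV).astype(int)
    h=dict(red=0,yellow=28,blue=118,green=65)[col]
    m=((abs((hsv[...,0]-h+90)%180-90)<12)&(hsv[...,1]>150)&(hsv[...,2]>50)).astype(np.uint8)
    n,l,s,c=cv2.connectedComponentsWithStats(m)
    for i in range(1,n):
        if s[i,4]>150: print(col,s[i],c[i].round(),toworld(d,*c[i],z).round(4))
    return d
E
python3 - <<'E'
from h import *
go(.486,.168,.245,-6)
d=capw("red",None,.088)
for t in ["red","yellow","blue","green"]:
    print(t,[(np.round(r["position"],3),round(r["confidence"],2)) for r in bot.tip_of("wrist",t+"_jar_center")])
    print(t,[(np.round(r["position"],3),round(r["confidence"],2)) for r in bot.tip_of("wrist",t+"_pocket")])
cv2.imwrite("pics/w1.png",d["image"][:,:,::-1]); print(np.round(d["extrinsics"],3))
E
```

```text
pos [0.4856 0.1667 0.2452] yaw -5.99 shift now-axes [0.07 0.01 0.01] after-turn axes [0.07 0.01 0.01] turn z units 0.0 t 3.8 w 0.0851
red [389   0  42  60 649] [400.  34.] [0.5818 0.2751]
red [ 402    0   96   55 4242] [446.  23.] [0.6138 0.2788]
red [ 256  166   52   52 2081] [282. 192.] [0.4874 0.1704]
red [(array([0.488, 0.168, 0.048]), 0.73)]
red []
yellow []
yellow []
blue [(array([0.368, 0.246, 0.03 ]), 0.56)]
blue [(array([ 0.61 , -0.085,  0.017]), 0.74)]
green [(array([0.471, 0.007, 0.043]), 0.91), (array([0.482, 0.086, 0.046]), 0.56)]
green [(array([0.637, 0.161, 0.019]), 0.77)]
[[ 0.995 -0.099 -0.032  0.495]
 [-0.104 -0.946 -0.307  0.246]
 [-0.     0.309 -0.951  0.375]
 [ 0.     0.     0.     1.   ]]
```

View pics/w1.png

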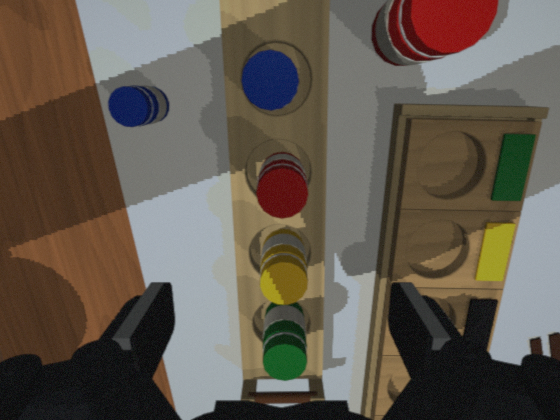

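The wrist view shows the red tray jar at (282,192), with yellow, green and blue in line with it and the big red jar at the upper right. The green pocket is near (447,164) and the yellow near (434,248). I'll take positions from these too.

```bash
python3 - <<'E'
from h import *
for c in ["yellow","green","blue"]: d=capw(c,None,.088)
for n,u,v in [("green",447,164),("yellow",434,248)]: print(n,toworld(d,u,v,.034))
go(.4875,.169,.058,-6)
E
```

```text
yellow [ 474  223   41   59 1723] [494. 252.] [0.6593 0.1009]
yellow [262 246  45  21 313] [283. 253.] [0.4832 0.1184]
yellow [ 260  257   48   49 1857] [283. 281.] [0.4806 0.0919]
green [ 492  136   42   66 1693] [513. 167.] [0.6686 0.1723]
green [ 264  345   42   36 1213] [284. 362.] [0.473 0.008]
blue [ 242   52   57   60 2558] [270.  81.] [0.4874 0.2547]
blue [ 109   88   43   40 1306] [130. 107.] [0.3818 0.2474]
green [0.64069345 0.16767132]
yellow [0.6306631  0.08404176]
pos [0.4856 0.1676 0.2453] yaw -5.98 shift now-axes [0.08 0.09 9.37] after-turn axes [0.08 0.09 9.37] turn z units 0.0 t 4.4 w 0.0852
```

>>> {"name": "apply_moves", "arguments": {"steps": "0.08 0.09 1 0 0 0 1;0 0 1 0 0 0 1;0 0 1 0 0 0 1;0 0 1 0 0 0 1;0 0 1 0 0 0 1;0 0 1 0 0 0 1;0 0 1 0 0 0 1;0 0 1 0 0 0 1;0 0 0.8 0 0 0 1;0 0 0.6 0 0 0 1;0 0 0.36 0 0 0 1;0 0 0 0 0 0 1;0 0 0 0 0 0 -0.3;0 0 0 0 0 0 -0.3;0 0 0 0 0 0 -0.3;0 0 0 0 0 0 -0.3;0 0 0 0 0 0 -0.3;0 0 0 0 0 0 -0.3", "grip_force": 40}}

```text
time: 6.2
ee_pos: [0.4881, 0.169, 0.0509]
tool_rot: [0.743, 0.669, 0.001, 0.0]
force: [-1.5, -0.6, 4.9]
width: 0.0427
grasp_force: 40.2
```

>>> {"name": "apply_moves", "arguments": {"steps": "0 0 -0.3 0 0 0 -0.3;0 0 -0.7 0 0 0 -0.3;0 0 -1 0 0 0 -0.3;0 0 -1 0 0 0 -0.3;0 0 -1 0 0 0 -0.3;0 0 -1 0 0 0 -0.3;0 0 -0.6 0 0 0 -0.3;0 0 -0.2 0 0 0 -0.3;0 0 0 0 0 0 -0.3"}}

```text
time: 7.1
ee_pos: [0.4878, 0.1688, 0.1663]
tool_rot: [0.743, 0.669, 0.0, 0.0]
force: [0.1, 0.7, -1.3]
width: 0.0431
grasp_force: 40.8
```

>>> {"name": "apply_moves", "arguments": {"steps": "-0.4 0.2 0 0 0 0 -0.3;-0.8 0.3 0 0 0 0 -0.3;-1 0.45 0 0 0 0 -0.3;-1 0.45 0 0 0 0 -0.3;-1 0.45 0 0 0 0 -0.3;-1 0.45 0 0 0 0 -0.3;-1 0.45 0 0 0 0 -0.3;-1 0.45 0 0 0 0 -0.3;-1 0.45 0 0 0 0 -0.3;-1 0.45 0 0 0 0 -0.3;-1 0.45 0 0 0 0 -0.3;-1 0.45 0 0 0 0 -0.3;-1 0.45 0 0 0 0 -0.3;-1 0.45 0 0 0 0 -0.3;-1 0.45 0 0 0 0 -0.3;-1 0.45 0 0 0 0 -0.3;-0.7 0.3 0 0 0 0 -0.3;-0.3 0.2 0 0 0 0 -0.3;0 0 0 0 0 0 -0.3;0 0 0 0 0 0 -0.3"}}

```text
time: 9.1
ee_pos: [0.5987, -0.1682, 0.1658]
tool_rot: [0.743, 0.669, -0.0, -0.0]
force: [-0.4, -0.4, -1.1]
width: 0.0429
grasp_force: 40.8
```

```bash
python3 - <<'E'
from h import *
d=bot.get_image("wrist"); cv2.imwrite("pics/w2.png",d["image"][:,:,::-1])
im=d["image"].copy()
for n in ["red","blue","yellow"]:
    print(n,[(np.round(r["position"],3),round(r["confidence"],2)) for r in bot.tip_of("wrist",n+"_pocket")])
go(.599,-.169,.061,-6)
print(bot.state()["grasp_force"],bot.state()["force"])
E
```

```text
red [(array([ 0.601, -0.171,  0.017]), 0.95)]
blue [(array([ 0.611, -0.086,  0.018]), 0.64)]
yellow []
pos [ 0.5989 -0.1679  0.1663] yaw -5.95 shift now-axes [-0.05  0.01  5.26] after-turn axes [-0.05  0.01  5.26] turn z units 0.01 t 9.3 w 0.043
40.822248458862305 [ 0.79962604 -0.42345442 -0.92976603]
```

View pics/w2.png

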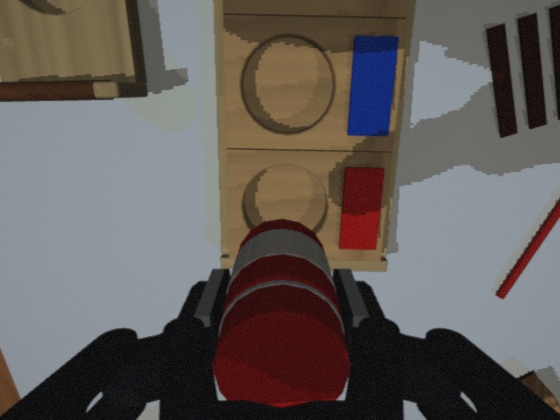

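The jar is held upright over the red pocket, whose rim is centred near (286,204). The blue pocket's rim is centred at (288,84).

```bash
python3 - <<'E'
from h import *
d=bot.get_image("wrist")
print(toworld(d,288,84,.034),toworld(d,286,204,.034))
g=cv2.cvtColor(d["image"],cv2.COLOR_RGB2GRAY)
c=cv2.HoughCircles(cv2.medianBlur(g,5),cv2.HOUGH_GRADIENT,1,60,param1=100,param2=25,minRadius=35,maxRadius=55); print(c)
E
```

```text
[ 0.61306478 -0.08442688] [ 0.60349404 -0.1672183 ]
[[[287.5  86.5  47.7]
  [272.5 335.5  54.4]
  [281.5 203.5  41. ]]]
```

>>> {"name": "apply_moves", "arguments": {"steps": "-0.05 0.1 0.4 0 0 0 -0.3;0 0 0.9 0 0 0 -0.3;0 0 0.9 0 0 0 -0.3;0 0 0.9 0 0 0 -0.3;0 0 0.7 0 0 0 -0.3;0 0 0.5 0 0 0 -0.3;0 0 0.3 0 0 0 -0.3;0 0 0.2 0 0 0 -0.3;0 0 0.15 0 0 0 -0.3;0 0 0.1 0 0 0 -0.3;0 0 0.1 0 0 0 -0.3;0 0 0 0 0 0 -0.3;0 0 0 0 0 0 -0.3"}}

```text
time: 10.65
ee_pos: [0.6009, -0.1699, 0.0633]
tool_rot: [0.743, 0.669, 0.0, 0.0]
force: [0.8, 0.5, -0.9]
width: 0.0431
grasp_force: 40.8
```

>>> {"name": "apply_moves", "arguments": {"steps": "0 0 0.06 0 0 0 -0.3;0 0 0.05 0 0 0 -0.3;0 0 0 0 0 0 -0.3"}}

```text
time: 10.95
ee_pos: [0.6009, -0.1699, 0.061]
tool_rot: [0.743, 0.669, 0.0, 0.0]
force: [0.1, 0.2, 0.0]
width: 0.0431
grasp_force: 40.9
```

>>> {"name": "apply_moves", "arguments": {"steps": "0 0 0.04 0 0 0 -0.3;0 0 0.03 0 0 0 -0.3;0 0 0 0 0 0 -0.3"}}

```text
time: 11.25
ee_pos: [0.601, -0.1699, 0.061]
tool_rot: [0.743, 0.669, 0.0, 0.001]
force: [-3.7, 0.7, 12.5]
width: 0.0432
grasp_force: 42.1
```

>>> {"name": "apply_moves", "arguments": {"steps": "0 0 0 0 0 0 0.1;0 0 0 0 0 0 0.3;0 0 0 0 0 0 0.6;0 0 0 0 0 0 1;0 0 0 0 0 0 1;0 0 0 0 0 0 1;0 0 -0.4 0 0 0 1;0 0 -0.8 0 0 0 1;0 0 -1 0 0 0 1;0 0 -1 0 0 0 1;0 0 -1 0 0 0 1;0 0 -1 0 0 0 1;0 0 0 0 0 0 1;0 0 0 0 0 0 1"}}

```text
time: 12.65
ee_pos: [0.6011, -0.1699, 0.164]
tool_rot: [0.743, 0.669, 0.0, 0.0]
force: [0.2, 0.3, -0.6]
width: 0.0856
grasp_force: 0.0
```

```bash
python3 - <<'E'
from h import *
capw("red",None,.098)
go(.481,.089,.165,-6)
E
```

```text
red [ 335  166   46   83 3200] [357. 206.] [ 0.6457 -0.1549]
red [495 196  65 101 902] [529. 248.] [ 0.742  -0.1899]
red [ 244  205   74   68 3872] [280. 238.] [ 0.6015 -0.1693]
pos [ 0.6006 -0.1698  0.1632] yaw -6.0 shift now-axes [12.24 -7.3  -0.09] after-turn axes [12.24 -7.3  -0.09] turn z units -0.0 t 12.7 w 0.0855
```

>>> {"name": "apply_moves", "arguments": {"steps": "0.4 -0.2 0 0 0 0 1;0.8 -0.5 0 0 0 0 1;1 -0.6 0 0 0 0 1;1 -0.6 0 0 0 0 1;1 -0.6 0 0 0 0 1;1 -0.6 0 0 0 0 1;1 -0.6 0 0 0 0 1;1 -0.6 0 0 0 0 1;1 -0.6 0 0 0 0 1;1 -0.6 0 0 0 0 1;1 -0.6 0 0 0 0 1;1 -0.6 0 0 0 0 1;0.7 -0.4 0 0 0 0 1;0.34 -0.2 0 0 0 0 1;0 0 0 0 0 0 1;0 0 0 0 0 0 1"}}

```text
time: 14.3
ee_pos: [0.4813, 0.0887, 0.1633]
tool_rot: [0.743, 0.669, -0.0, 0.0]
force: [-0.4, -0.4, 0.7]
width: 0.0853
grasp_force: 0.0
```

```bash
python3 - <<'E'
from h import *
capw("yellow",None,.088)
print([(np.round(r["position"],3),round(r["confidence"],2)) for r in bot.tip_of("wrist","yellow_jar_center")])
go(.481,.089,.051,-6)
E
```

```text
yellow [541 162  19  78 779] [553. 213.] [0.64   0.0848]
yellow [249 185  59  21 335] [279. 192.] [0.4836 0.1141]
yellow [ 243  194   71   72 3880] [278. 230.] [0.4806 0.091 ]
[]
pos [0.4815 0.0883 0.1633] yaw -6.04 shift now-axes [ 0.03 -0.03  5.62] after-turn axes [ 0.03 -0.03  5.62] turn z units -0.0 t 14.4 w 0.0853
```

Jar at about (.4805,.090).

>>> {"name": "apply_moves", "arguments": {"steps": "0.06 -0.05 0.5 0 0 0 1;0 0 1 0 0 0 1;0 0 1 0 0 0 1;0 0 1 0 0 0 1;0 0 0.9 0 0 0 1;0 0 0.6 0 0 0 1;0 0 0.4 0 0 0 1;0 0 0.2 0 0 0 1;0 0 0 0 0 0 1;0 0 0 0 0 0 -0.3;0 0 0 0 0 0 -0.3;0 0 0 0 0 0 -0.3;0 0 0 0 0 0 -0.3;0 0 0 0 0 0 -0.3;0 0 0 0 0 0 -0.3"}}

```text
time: 15.9
ee_pos: [0.4807, 0.0902, 0.0521]
tool_rot: [0.743, 0.669, 0.0, 0.0]
force: [-1.6, 0.2, 6.4]
width: 0.0424
grasp_force: 40.2
```

>>> {"name": "apply_moves", "arguments": {"steps": "0 0 -0.3 0 0 0 -0.3;0 0 -0.7 0 0 0 -0.3;0 0 -1 0 0 0 -0.3;0 0 -1 0 0 0 -0.3;0 0 -1 0 0 0 -0.3;0 0 -1 0 0 0 -0.3;0 0 -0.6 0 0 0 -0.3;0 0 -0.2 0 0 0 -0.3;0 0 0 0 0 0 -0.3;0 0 0 0 0 0 -0.3"}}

```text
time: 16.9
ee_pos: [0.48, 0.0901, 0.1669]
tool_rot: [0.743, 0.669, -0.0, -0.0]
force: [-1.0, -0.1, -1.3]
width: 0.0433
grasp_force: 40.9
```

```bash
python3 - <<'E'
from h import *
print([(np.round(r["position"],3),round(r["confidence"],2)) for r in (bot.get_image("wrist") and bot.tip_of("wrist","yellow_pocket"))])
go(.632,.083,.165,-6)
E
```

```text
[(array([0.63 , 0.079, 0.019]), 0.8)]
pos [0.4799 0.0901 0.1667] yaw -6.0 shift now-axes [0.44 7.6  0.08] after-turn axes [0.44 7.6  0.08] turn z units -0.0 t 17.0 w 0.043
```

>>> {"name": "apply_moves", "arguments": {"steps": "0 0.3 0 0 0 0 -0.3;0.04 0.7 0 0 0 0 -0.3;0.05 1 0 0 0 0 -0.3;0.05 1 0 0 0 0 -0.3;0.05 1 0 0 0 0 -0.3;0.05 1 0 0 0 0 -0.3;0.05 1 0 0 0 0 -0.3;0.05 0.9 0 0 0 0 -0.3;0.03 0.5 0 0 0 0 -0.3;0 0.26 0 0 0 0 -0.3;0 0 0 0 0 0 -0.3;0 0 0 0 0 0 -0.3"}}

```text
time: 18.2
ee_pos: [0.6329, 0.0815, 0.1673]
tool_rot: [0.743, 0.669, -0.0, -0.0]
force: [-1.3, -0.5, -0.4]
width: 0.0431
grasp_force: 40.9
```

```bash
python3 - <<'E'
from h import *
d=bot.get_image("wrist"); cv2.imwrite("pics/w3.png",d["image"][:,:,::-1])
for n in ["yellow","green"]:
    print(n,[(np.round(r["position"],3),round(r["confidence"],2)) for r in bot.tip_of("wrist",n+"_pocket")])
for p in [(.633,.0815,.034),(.644,.1645,.034)]: print(topix(d,p))
go(.633,.0815,.0625,-6)
E
```

```text
yellow [(array([0.63 , 0.079, 0.019]), 0.97)]
green [(array([0.638, 0.165, 0.02 ]), 0.78), (array([0.634, 0.079, 0.161]), 0.2)]
(np.float64(280.10996556492944), np.float64(205.02842886452265))
(np.float64(283.4728159980764), np.float64(85.22778909459521))
pos [0.633  0.0816 0.1678] yaw -5.99 shift now-axes [-0.    0.    5.26] after-turn axes [-0.    0.    5.26] turn z units 0.0 t 18.4 w 0.0429
```

View pics/w3.png

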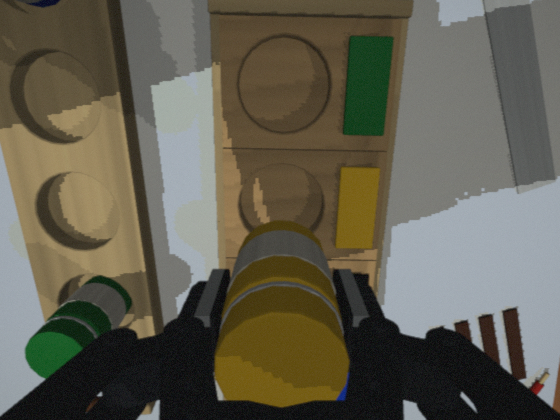

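The target pixels land on the rims: yellow (281,204) and green (284,84). I lower the jar.

>>> {"name": "apply_moves", "arguments": {"steps": "0 0 0.4 0 0 0 -0.3;0 0 0.9 0 0 0 -0.3;0 0 0.9 0 0 0 -0.3;0 0 0.9 0 0 0 -0.3;0 0 0.7 0 0 0 -0.3;0 0 0.5 0 0 0 -0.3;0 0 0.3 0 0 0 -0.3;0 0 0.2 0 0 0 -0.3;0 0 0.15 0 0 0 -0.3;0 0 0.1 0 0 0 -0.3;0 0 0.1 0 0 0 -0.3;0 0 0.06 0 0 0 -0.3;0 0 0.06 0 0 0 -0.3;0 0 0 0 0 0 -0.3;0 0 0 0 0 0 -0.3"}}

```text
time: 19.85
ee_pos: [0.6336, 0.0815, 0.0622]
tool_rot: [0.743, 0.669, 0.0, 0.0]
force: [-0.5, 0.5, -0.2]
width: 0.043
grasp_force: 41.0
```

>>> {"name": "apply_moves", "arguments": {"steps": "0 0 0.04 0 0 0 -0.3;0 0 0.04 0 0 0 -0.3;0 0 0 0 0 0 -0.3"}}

```text
time: 20.15
ee_pos: [0.6336, 0.0815, 0.0622]
tool_rot: [0.743, 0.669, 0.0, 0.0]
force: [-5.1, -0.8, 13.5]
width: 0.0431
grasp_force: 42.3
```

Contact. I release, rise, and go to blue.

>>> {"name": "apply_moves", "arguments": {"steps": "0 0 0 0 0 0 0.1;0 0 0 0 0 0 0.3;0 0 0 0 0 0 0.6;0 0 0 0 0 0 1;0 0 0 0 0 0 1;0 0 0 0 0 0 1;0 0 -0.4 0 0 0 1;0 0 -0.8 0 0 0 1;0 0 -1 0 0 0 1;0 0 -1 0 0 0 1;0 0 -1 0 0 0 1;0 0 -1 0 0 0 1;0 0 0 0 0 0 1;0 0 0 0 0 0 1"}}

```text
time: 21.55
ee_pos: [0.6337, 0.0815, 0.165]
tool_rot: [0.743, 0.669, 0.0, 0.0]
force: [0.1, 0.7, -0.4]
width: 0.0853
grasp_force: 0.0
```

```bash
python3 - <<'E'
from h import *
capw("yellow",None,.098)
go(.487,.253,.185,-6)
E
```

```text
yellow [ 333  167   46   83 3228] [355. 208.] [0.6775 0.0956]
yellow [249 190  63  24 397] [280. 197.] [0.6368 0.1058]
yellow [ 245  200   73   75 4204] [281. 237.] [0.6345 0.0824]
pos [0.6333 0.0815 0.1642] yaw -6.0 shift now-axes [ 7.76 -8.17 -1.04] after-turn axes [ 7.76 -8.17 -1.04] turn z units 0.0 t 21.6 w 0.0853
```

>>> {"name": "apply_moves", "arguments": {"steps": "0.3 -0.3 -0.3 0 0 0 1;0.7 -0.7 -0.7 0 0 0 1;0.95 -1 0 0 0 0 1;0.95 -1 0 0 0 0 1;0.95 -1 0 0 0 0 1;0.95 -1 0 0 0 0 1;0.95 -1 0 0 0 0 1;0.95 -1 0 0 0 0 1;0.7 -0.8 0 0 0 0 1;0.36 -0.37 0 0 0 0 1;0 0 0 0 0 0 1;0 0 0 0 0 0 1"}}

```text
time: 22.8
ee_pos: [0.4873, 0.253, 0.1848]
tool_rot: [0.743, 0.669, 0.0, 0.0]
force: [-0.3, -0.5, 0.2]
width: 0.0857
grasp_force: 0.0
```

```bash
python3 - <<'E'
from h import *
capw("blue",None,.088)
print([(np.round(r["position"],3),round(r["confidence"],2)) for r in bot.tip_of("wrist","blue_jar_center")])
go(.487,.253,.051,-6)
E
```

```text
blue [255 176  50  16 200] [280. 181.] [0.4903 0.2793]
blue [ 249  185   63   64 3143] [280. 217.] [0.4878 0.2562]
blue [121 202  34  33 270] [142. 213.] [0.4007 0.2681]
blue [  99  209   48   44 1566] [122. 231.] [0.3849 0.2573]
[]
pos [0.4878 0.2525 0.1846] yaw -6.04 shift now-axes [ 0.02 -0.04  6.68] after-turn axes [ 0.02 -0.04  6.68] turn z units -0.01 t 22.9 w 0.0852
```

>>> {"name": "apply_moves", "arguments": {"steps": "0.14 -0.01 0.5 0 0 0 1;0 0 1 0 0 0 1;0 0 1 0 0 0 1;0 0 1 0 0 0 1;0 0 1 0 0 0 1;0 0 0.9 0 0 0 1;0 0 0.6 0 0 0 1;0 0 0.4 0 0 0 1;0 0 0.25 0 0 0 1;0 0 0 0 0 0 1;0 0 0 0 0 0 -0.3;0 0 0 0 0 0 -0.3;0 0 0 0 0 0 -0.3;0 0 0 0 0 0 -0.3;0 0 0 0 0 0 -0.3;0 0 0 0 0 0 -0.3"}}

```text
time: 24.5
ee_pos: [0.4876, 0.2559, 0.0522]
tool_rot: [0.743, 0.669, 0.0, 0.0]
force: [-1.2, -0.4, 5.0]
width: 0.0431
grasp_force: 40.2
```

>>> {"name": "apply_moves", "arguments": {"steps": "0 0 -0.3 0 0 0 -0.3;0 0 -0.7 0 0 0 -0.3;0 0 -1 0 0 0 -0.3;0 0 -1 0 0 0 -0.3;0 0 -1 0 0 0 -0.3;0 0 -1 0 0 0 -0.3;0 0 -0.6 0 0 0 -0.3;0 0 -0.2 0 0 0 -0.3;0 0 0 0 0 0 -0.3;0 0 0 0 0 0 -0.3"}}

```text
time: 25.5
ee_pos: [0.4869, 0.2555, 0.1666]
tool_rot: [0.743, 0.669, -0.001, -0.0]
force: [-0.0, -0.2, -1.9]
width: 0.0429
grasp_force: 40.9
```

```bash
python3 - <<'E'
from h import *
go(.611,-.0865,.167,-6)
E
```

```text
pos [0.4869 0.2555 0.1666] yaw -6.0 shift now-axes [-16.36   7.96  -0.02] after-turn axes [-16.36   7.96  -0.02] turn z units -0.0 t 25.5 w 0.0429
```

>>> {"name": "apply_moves", "arguments": {"steps": "-0.4 0.2 0 0 0 0 -0.3;-0.8 0.4 0 0 0 0 -0.3;-1 0.49 0 0 0 0 -0.3;-1 0.49 0 0 0 0 -0.3;-1 0.49 0 0 0 0 -0.3;-1 0.49 0 0 0 0 -0.3;-1 0.49 0 0 0 0 -0.3;-1 0.49 0 0 0 0 -0.3;-1 0.49 0 0 0 0 -0.3;-1 0.49 0 0 0 0 -0.3;-1 0.49 0 0 0 0 -0.3;-1 0.49 0 0 0 0 -0.3;-1 0.49 0 0 0 0 -0.3;-1 0.49 0 0 0 0 -0.3;-1 0.49 0 0 0 0 -0.3;-1 0.49 0 0 0 0 -0.3;-0.7 0.3 0 0 0 0 -0.3;-0.46 0.2 0 0 0 0 -0.3;0 0 0 0 0 0 -0.3;0 0 0 0 0 0 -0.3"}}

```text
time: 27.5
ee_pos: [0.6112, -0.086, 0.1673]
tool_rot: [0.743, 0.669, -0.0, -0.0]
force: [-0.1, -0.3, -0.9]
width: 0.0429
grasp_force: 40.9
```

```bash
python3 - <<'E'
from h import *
bot.get_image("wrist")
print([(np.round(r["position"],3),round(r["confidence"],2)) for r in bot.tip_of("wrist","blue_pocket")])
go(.611,-.0865,.0622,-6)
E
```

```text
[(array([ 0.61 , -0.089,  0.018]), 0.97)]
pos [ 0.6112 -0.0855  0.1675] yaw -5.96 shift now-axes [-0.05 -0.    5.27] after-turn axes [-0.05 -0.    5.27] turn z units 0.01 t 27.6 w 0.0426
```

>>> {"name": "apply_moves", "arguments": {"steps": "-0.05 0 0.4 0 0 0 -0.3;0 0 0.9 0 0 0 -0.3;0 0 0.9 0 0 0 -0.3;0 0 0.9 0 0 0 -0.3;0 0 0.7 0 0 0 -0.3;0 0 0.5 0 0 0 -0.3;0 0 0.3 0 0 0 -0.3;0 0 0.2 0 0 0 -0.3;0 0 0.15 0 0 0 -0.3;0 0 0.1 0 0 0 -0.3;0 0 0.1 0 0 0 -0.3;0 0 0.06 0 0 0 -0.3;0 0 0.06 0 0 0 -0.3;0 0 0 0 0 0 -0.3;0 0 0 0 0 0 -0.3"}}

```text
time: 29.1
ee_pos: [0.6115, -0.0873, 0.0623]
tool_rot: [0.743, 0.669, 0.0, 0.0]
force: [0.3, -0.4, -0.0]
width: 0.043
grasp_force: 41.0
```

>>> {"name": "apply_moves", "arguments": {"steps": "0 0 0.03 0 0 0 -0.3;0 0 0.03 0 0 0 -0.3;0 0 0 0 0 0 -0.3"}}

```text
time: 29.4
ee_pos: [0.6115, -0.0874, 0.0622]
tool_rot: [0.743, 0.669, 0.0, 0.0]
force: [-4.0, 0.3, 11.3]
width: 0.0432
grasp_force: 42.2
```

>>> {"name": "apply_moves", "arguments": {"steps": "0 0 0 0 0 0 0.1;0 0 0 0 0 0 0.3;0 0 0 0 0 0 0.6;0 0 0 0 0 0 1;0 0 0 0 0 0 1;0 0 0 0 0 0 1;0 0 -0.4 0 0 0 1;0 0 -0.8 0 0 0 1;0 0 -1 0 0 0 1;0 0 -1 0 0 0 1;0 0 -1 0 0 0 1;0 0 -1 0 0 0 1;0 0 0 0 0 0 1;0 0 0 0 0 0 1"}}

```text
time: 30.8
ee_pos: [0.6115, -0.0873, 0.1653]
tool_rot: [0.743, 0.669, 0.0, 0.0]
force: [-0.5, -0.0, 0.5]
width: 0.0851
grasp_force: 0.0
```

```bash
python3 - <<'E'
from h import *
capw("blue",None,.098)
go(.473,.007,.165,-6)
E
```

```text
blue [ 336  164   44   82 3029] [357. 205.] [ 0.6562 -0.0716]
blue [251 190  60  22 306] [280. 198.] [ 0.6142 -0.0633]
blue [ 246  201   71   74 3984] [280. 238.] [ 0.6122 -0.087 ]
pos [ 0.6111 -0.0873  0.1646] yaw -6.0 shift now-axes [ 3.97 -7.36 -0.02] after-turn axes [ 3.97 -7.36 -0.02] turn z units -0.0 t 30.9 w 0.0857
```

>>> {"name": "apply_moves", "arguments": {"steps": "0.15 -0.3 0 0 0 0 1;0.4 -0.7 0 0 0 0 1;0.55 -1 0 0 0 0 1;0.55 -1 0 0 0 0 1;0.55 -1 0 0 0 0 1;0.55 -1 0 0 0 0 1;0.55 -1 0 0 0 0 1;0.4 -0.8 0 0 0 0 1;0.27 -0.56 0 0 0 0 1;0 0 0 0 0 0 1;0 0 0 0 0 0 1"}}

```text
time: 31.95
ee_pos: [0.4736, 0.007, 0.1649]
tool_rot: [0.743, 0.669, 0.0, 0.0]
force: [-0.6, -1.1, -0.1]
width: 0.0853
grasp_force: 0.0
```

```bash
python3 - <<'E'
from h import *
capw("green",None,.088)
print([(np.round(r["position"],3),round(r["confidence"],2)) for r in bot.tip_of("wrist","green_jar_center")])
go(.473,.007,.051,-6)
E
```

```text
green [ 245  200   68   64 2359] [278. 236.] [0.4723 0.0049]
[]
pos [0.474  0.0068 0.1648] yaw -6.02 shift now-axes [ 0.01 -0.05  5.69] after-turn axes [ 0.01 -0.05  5.69] turn z units -0.0 t 32.0 w 0.0858
```

>>> {"name": "apply_moves", "arguments": {"steps": "-0.03 -0.07 0.5 0 0 0 1;0 0 1 0 0 0 1;0 0 1 0 0 0 1;0 0 1 0 0 0 1;0 0 0.9 0 0 0 1;0 0 0.6 0 0 0 1;0 0 0.4 0 0 0 1;0 0 0.27 0 0 0 1;0 0 0 0 0 0 1;0 0 0 0 0 0 -0.3;0 0 0 0 0 0 -0.3;0 0 0 0 0 0 -0.3;0 0 0 0 0 0 -0.3;0 0 0 0 0 0 -0.3;0 0 0 0 0 0 -0.3"}}

```text
time: 33.55
ee_pos: [0.4721, 0.0066, 0.0522]
tool_rot: [0.743, 0.669, 0.0, 0.0]
force: [-0.9, -0.1, 6.0]
width: 0.0428
grasp_force: 40.2
```

>>> {"name": "apply_moves", "arguments": {"steps": "0 0 -0.3 0 0 0 -0.3;0 0 -0.7 0 0 0 -0.3;0 0 -1 0 0 0 -0.3;0 0 -1 0 0 0 -0.3;0 0 -1 0 0 0 -0.3;0 0 -1 0 0 0 -0.3;0 0 -0.6 0 0 0 -0.3;0 0 -0.2 0 0 0 -0.3;0 0 0 0 0 0 -0.3;0 0 0 0 0 0 -0.3"}}

```text
time: 34.55
ee_pos: [0.4714, 0.0066, 0.167]
tool_rot: [0.743, 0.669, -0.0, -0.0]
force: [-0.3, 1.0, -2.7]
width: 0.0431
grasp_force: 41.0
```

```bash
python3 - <<'E'
from h import *
go(.644,.165,.167,-6)
E
```

```text
pos [0.4714 0.0066 0.167 ] yaw -6.0 shift now-axes [ 8.78  7.75 -0.01] after-turn axes [ 8.78  7.75 -0.01] turn z units 0.0 t 34.5 w 0.0431
```

>>> {"name": "apply_moves", "arguments": {"steps": "0.3 0.3 0 0 0 0 -0.3;0.7 0.6 0 0 0 0 -0.3;1 0.9 0 0 0 0 -0.3;1 0.9 0 0 0 0 -0.3;1 0.9 0 0 0 0 -0.3;1 0.9 0 0 0 0 -0.3;1 0.9 0 0 0 0 -0.3;1 0.9 0 0 0 0 -0.3;0.9 0.7 0 0 0 0 -0.3;0.6 0.5 0 0 0 0 -0.3;0.28 0.25 0 0 0 0 -0.3;0 0 0 0 0 0 -0.3;0 0 0 0 0 0 -0.3"}}

```text
time: 35.85
ee_pos: [0.6438, 0.1648, 0.1669]
tool_rot: [0.743, 0.669, -0.001, -0.0]
force: [-0.2, -0.6, -1.9]
width: 0.0426
grasp_force: 41.0
```

```bash
python3 - <<'E'
from h import *
d=bot.get_image("wrist"); cv2.imwrite("pics/w4.png",d["image"][:,:,::-1]); print(topix(d,(.644,.165,.034)))
print([(np.round(r["position"],3),round(r["confidence"],2)) for r in bot.tip_of("wrist","green_pocket")])
go(.644,.165,.0622,-6)
E
```

```text
(np.float64(280.2956145090807), np.float64(204.79383077902455))
[(array([0.641, 0.164, 0.018]), 0.7)]
pos [0.6438 0.1645 0.1675] yaw -6.03 shift now-axes [0.03 0.01 5.27] after-turn axes [0.03 0.01 5.27] turn z units -0.0 t 36.0 w 0.0427
```

View pics/w4.png

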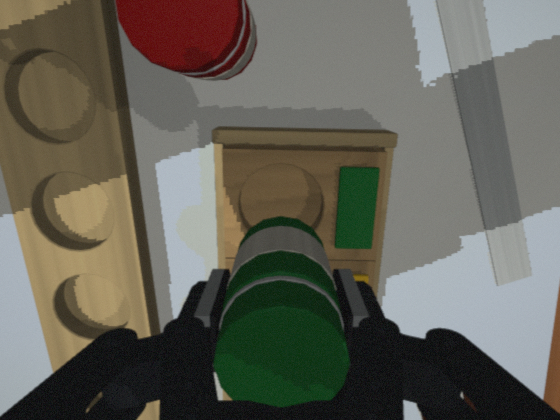

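The green jar is over the green pocket: the rim is centred at about (281,204) and the predicted pixel is (280,205). The big red jar at the upper left is clear.

>>> {"name": "apply_moves", "arguments": {"steps": "0.03 0 0.4 0 0 0 -0.3;0 0 0.9 0 0 0 -0.3;0 0 0.9 0 0 0 -0.3;0 0 0.9 0 0 0 -0.3;0 0 0.7 0 0 0 -0.3;0 0 0.5 0 0 0 -0.3;0 0 0.3 0 0 0 -0.3;0 0 0.2 0 0 0 -0.3;0 0 0.15 0 0 0 -0.3;0 0 0.1 0 0 0 -0.3;0 0 0.1 0 0 0 -0.3;0 0 0.06 0 0 0 -0.3;0 0 0.06 0 0 0 -0.3;0 0 0 0 0 0 -0.3;0 0 0 0 0 0 -0.3"}}

```text
time: 37.45
ee_pos: [0.6445, 0.1657, 0.0623]
tool_rot: [0.743, 0.669, 0.0, 0.0]
force: [-0.1, 0.2, 0.2]
width: 0.0428
grasp_force: 41.2
```

>>> {"name": "apply_moves", "arguments": {"steps": "0 0 0.03 0 0 0 -0.3;0 0 0.03 0 0 0 -0.3;0 0 0 0 0 0 -0.3"}}

```text
time: 37.75
ee_pos: [0.6445, 0.1657, 0.0622]
tool_rot: [0.743, 0.669, 0.0, 0.0]
force: [-3.5, -1.7, 10.2]
width: 0.0431
grasp_force: 42.2
```

Contact. I release, rise, and back away.

>>> {"name": "apply_moves", "arguments": {"steps": "0 0 0 0 0 0 0.1;0 0 0 0 0 0 0.3;0 0 0 0 0 0 0.6;0 0 0 0 0 0 1;0 0 0 0 0 0 1;0 0 0 0 0 0 1;0 0 -0.4 0 0 0 1;0 0 -0.8 0 0 0 1;0 0 -1 0 0 0 1;0 0 -1 0 0 0 1;0 0 -1 0 0 0 1;0 0 -1 0 0 0 1;0 0 -1 0 0 0 1;0 0 -1 0 0 0 1;0 0 -0.5 0 0 0 1;0 0 0 0 0 0 1"}}

```text
time: 39.35
ee_pos: [0.6451, 0.1658, 0.2167]
tool_rot: [0.743, 0.669, 0.001, 0.001]
force: [0.1, -0.6, 0.3]
width: 0.0852
grasp_force: 0.0
```

>>> {"name": "apply_moves", "arguments": {"steps": "0 -0.5 0 0 0 0 1;0 -1 -0.3 0 0 0 1;0 -1 -0.3 0 0 0 1;0 -1 -0.3 0 0 0 1;0 -1 -0.3 0 0 0 1;0 -1 -0.3 0 0 0 1;0 -1 0 0 0 0 1;0 -1 0 0 0 0 1;0 -1 0 0 0 0 1;0 -1 0 0 0 0 1;0 -1 0 0 0 0 1;0 -0.5 0 0 0 0 1;0 0 0 0 0 0 1;0 0 0 0 0 0 1"}}

```text
time: 40.75
ee_pos: [0.4258, 0.1887, 0.2447]
tool_rot: [0.743, 0.669, 0.0, 0.0]
force: [-0.0, -0.1, 0.8]
width: 0.0852
grasp_force: 0.0
```

```bash
python3 - <<'E'
from h import *
d=bot.get_image("scene"); cv2.imwrite("pics/s2.png",cv2.resize(d["image"][150:390,130:450],None,fx=2.4,fy=2.4)[:,:,::-1])
for c in ["red","yellow","blue","green"]: capw(c,None,.098,"top")
E
```

```text
red [300 162  20  10 172] [310. 166.] [ 0.6467 -0.1723]
red [ 55 170  17  17 173] [ 64. 179.] [0.6169 0.6102]
red [157 171  21  19 277] [167. 180.] [0.6098 0.2811]
red [303 174  14  15 162] [309. 181.] [ 0.6017 -0.1706]
red [388 198  36  25 794] [406. 210.] [ 0.5054 -0.4707]
red [ 39 221  22  22 376] [ 49. 231.] [0.451 0.653]
red [454 254  29  28 446] [470. 267.] [ 0.3275 -0.6615]
yellow [508  27  46  33 275] [529.  39.] [ 1.0487 -0.8787]
yellow [478  49  35  31 269] [493.  65.] [ 0.9666 -0.7617]
yellow [513  55  47  62 466] [539.  90.] [ 0.8805 -0.9022]
yellow [535 110  25  22 164] [549. 120.] [ 0.7829 -0.9296]
yellow [223 152  23  28 410] [233. 164.] [0.6567 0.0723]
yellow [472 248  26  26 399] [486. 260.] [ 0.3482 -0.7124]
yellow [435 261  31  29 507] [452. 274.] [ 0.3037 -0.6055]
yellow [ 29 310  66  58 483] [ 82. 334.] [0.1316 0.5448]
```

View pics/s2.png

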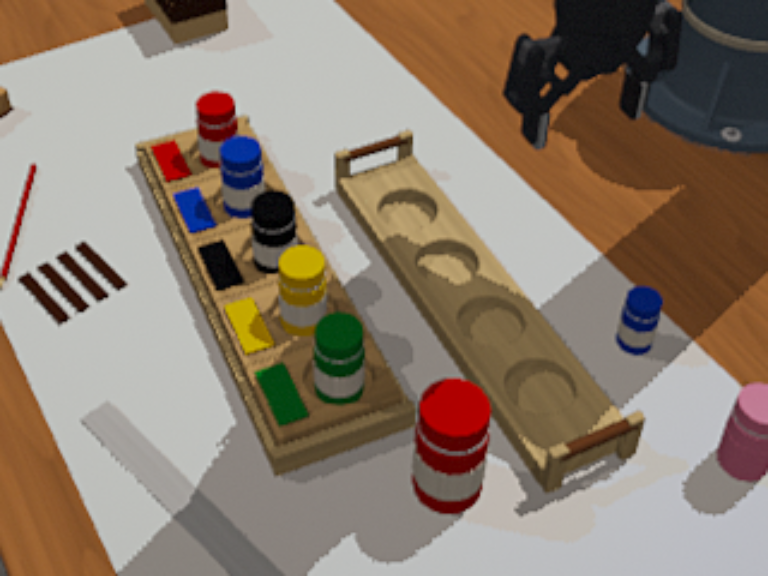

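All four jars stand upright in the pockets of their own colour: red (217,130), blue (242,178), yellow (302,290), green (339,358). The black jar at (273,232), the pine box and the lookalikes have not moved.

```bash
python3 -c "
from workcell import bot
print(bot.job_done())"
```

```text
the job is handed in; nothing more can be done
None
```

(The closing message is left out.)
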